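# Open a vacuum pump's gas ballast by two turns with a fingertip

### The job

The vacuum pump's oil has to be purged: loosen its knurled gas-ballast knob, rolling the rim round anticlockwise with a fingertip and never pinching it, until it stands two full turns open counted from shut, its white line back over the black mark on the casting. Someone has left it part of the first turn open already: the line stands over the mark when shut, has not come round to it yet, and must come round to it twice. Go gently, and leave the oil filler cap and the things around the pump as they are.

Things in the scene. Friction and masses are not known exactly. Their poses are not given: they have to be found in the camera images.
- pump: Heavy vacuum pump, cannot shift: grey oil box, pump section and round motor. Origin on the bench straight below the gas-ballast knob's axis; z up, y from oil box to motor. Oil box: x -50 to 100, y -60 to 130 mm, flat top 185 mm high. Motor, handle, boxes: y 130 to 450 mm, up to 243 mm high. Exhaust flange on the oil box: 40 mm across, 224 mm high, at x 70, y 50 mm
- ballast_axis (a point): Point on the upright axis of the gas-ballast knob, 210 mm above the bench, at mid height of its rim when shut; fixed to the pump. The knob: black knurled disc 50 mm across, 22 mm high (199 to 221 mm above the bench when shut, rising 1.5 mm a turn). Rim free all round; nearest neighbour 65 mm from the axis. About 1.5 N along the rim turns it; finger friction about 0.6 or more
- ballast_knob (a joint): Opening of the knob in rad: 0 shut (a stop), growing anticlockwise seen from above, 12.57 at two full turns; the thread goes on to 22. Starts between 1.2 and 4.6; stays where it is left. The white line on the knob, from its middle to the rim and down the rim, points along the pump's +x at 0 and turns with the knob
- index_mark (a point): The black mark on top of the grey oil box, 14 mm long, 36 mm from the knob's axis on the pump's +x side and 187 mm above the bench: the knob's line stands over it at shut and at each full turn
- oil_cap (a joint): Turn of the oil filler cap, in rad, 0 at the start; tight. To be left alone
- oil_cap_top (a point): Top middle of the oil filler cap, a smooth black cap 34 mm across with a bar across its top, 209 mm above the bench at pump x -5, y 100 mm
- reagent_bottle: Loose amber bottle, 64 mm across and 150 mm high, standing on the bench; origin under its middle. To be left alone
- sample_jar: Loose clear jar, 68 mm across and 100 mm high, standing on the bench; origin under its middle. To be left alone
- oil_can: Loose aluminium can, 76 mm across and 170 mm high, standing on the bench; origin under its middle. To be left alone
- spanner: Loose steel spanner, 200 mm long, lying on the bench along its x; origin under its middle. To be left alone

How it is judged:
On the way, in this order (a step that is already met when the one before it is completed fails the run):
1. the knob is one full turn open (value of joint ballast_knob between 5.9 and 9.4 rad), for 0.1 s.
2. the knob is two full turns open (value of joint ballast_knob between 12.02 and 13.12 rad), for 0.1 s.
At the end, for the whole second after the job is handed in: the knob rests two full turns open from shut (joint 12.57, within 0.55 rad either way); the oil cap has not turned by more than 0.25 rad; bottle, jar and can stand upright (all of step 2 and velocity of joint ballast_knob between -0.1 and 0.1 rad/s and value of joint oil_cap between -0.25 and 0.25 rad and angle between each of reagent_bottle, sample_jar, oil_can's own z axis and vertical below 0.15 rad); the robot touches nothing.
It fails at once if the knob is pinched: opposite sides of its rim are squeezed at once ((contact force between the fingers and ballast_knob_c0 above 1.5 N and contact force between the fingers and ballast_knob_c2 above 1.5 N) or (contact force between the fingers and ballast_knob_c1 above 1.5 N and contact force between the fingers and ballast_knob_c3 above 1.5 N)).
It fails at once if the knob is pressed harder than 40 N (contact force between the fingers and ballast_knob above 40 N).
It fails at once if the oil filler cap is turned (value of joint oil_cap above 0.25 rad or value of joint oil_cap below -0.25 rad).
It fails at once if a thing standing by the pump is moved or lifted (distance of any of reagent_bottle, sample_jar, oil_can, spanner from where it was at the start of the episode above 0.03 m).
It also fails if it takes over 72 s, if anything falls off the work surface, if the arm or the gripper's body presses on something with over 40 N, if the wrist force passes 120 N, or if a joint passes its speed limit or range.

### The arm

A 7-joint arm with a two-finger parallel gripper is mounted at the origin on the work surface. World frame = base frame: x ahead of the robot, y to its left, z up, the work surface at z = 0. Lengths are in m, angles in rad, forces in N, time in s.
With the tool pointing down it reaches from about 0.425 to 0.925 m from the base axis. Payload 6.8 kg.
Tool frame: the origin (TCP) lies between the finger pads; the fingertips stand 17 mm ahead of it and the grasp point (between the pads) lies 2 mm behind it; z points along the fingers, y is the direction in which the jaws open and shut (so a half turn about z gives the same grasp; the last joint's range is limited). The gripper opens to 85 mm and grips with 20 to 120 N. Pads are 22 mm wide; open, the fingers measure 114 mm over their backs; the gripper's body (76 mm by 85 mm) begins 54 mm behind the grasp point. The pads swing forward as they close: fully open they stand 13 mm farther back than shut.
Start: joints at [1.067, 0.477, 0.022, 1.555, -0.011, 1.109, -0.083], TCP at [0.26, -0.623, 0.248] pointing down, gripper open.
Joint ranges: [-2.96, 2.96], [-0.34, 2.1], [-1.41, 1.46], [0.24, 2.44], [-1.37, 4.51], [0.17, 1.92], [-2.96, 2.96]. Speed limits (rad/s): [2.39, 2.39, 3.14, 3.14, 3.14, 3.14, 3.14].

### API

Orientations are given as a unit quaternion [w, x, y, z].
In Python, from station import bot gives the robot as it stands. The module is installed in compiled form; this text tells all that it offers.
- The arm moves only by the tool carry_out, never from a script. Its argument "moves" is a list of rows, each a list of 3 entries, a list of its own where there are three numbers: the turn, a rotation vector about the tool's x, y, z in degrees, then the shift along the tool's x, y, z in cm, then the finger opening in cm, from 0 to 8.54. A call has 1 to 5 rows; each row is the pose to reach, as a shift and turn from the pose commanded when the call began, along the tool's axes at that moment; what a row does not reach only later rows make up. A row lasts 1/8 s, in which the tool goes at most 62.5 mm and 10.7 degrees, less where a joint would pass 70% of its speed; a pose out of reach is approached as far as the arm can. A call with a gripper value outside its range is refused whole. The fingers move at their own pace and stop on an object; "newtons" is the grip in N (left out, the last holds). Time passes only in rows, so rows that repeat a pose let the fingers close. It gives the time, the measured TCP pose, the force and the opening at its end, in the units of the state.
- bot.get_obs(): the state, without advancing time (a new reading comes with each control period).
- bot.read_camera(name): name is "scene" or "top" or "wrist"; returns the picture (400x640x3 uint8, red, green, blue); there is no depth.
- bot.camera_info(name): a dict with "vertical_fov" (degrees; the focal length in pixels is half the picture's height over the tangent of half this angle, whatever the lens; pixels are square), "cx", "cy" (the principal point, pixels), "position" and "attitude" of the camera in the world. Camera axes: x right, y up, looking along -z (the intrinsics and any distortion apply to the point x, -y, -z); pixel columns grow to the right and rows downward; lengths in m; the calibration is good to about 2 mm. A picture is of the moment at which its call begins: read the wrist's pose just before it. camera_info takes no time and is no camera call; for the wrist camera it gives the pose at the moment of the call.
- bot.hand_in(): hands the job in, once; it reports no verdict.
Trained networks look in the newest picture that a camera, given by its name, has taken for a name from the list of things; names that differ only in an ending like _2 or _b are one class to them, and where a whole thing is asked for, a point or a joint stands for the part that bears it (a point fixed in the world has none). Each returns a list of dicts, best first, with "score" (0 to 1); they miss things now and then, are a little off and sometimes report something else, mostly with a low value. They report only what shows in the picture. A call takes as long as a camera call.
- bot.silhouettes(label, camera): "region" (400x640 bool, what is visible of it) and "location" ([column, row] in pixels, amid what is visible of it).
The state is a dict: "t": time; "q": joint angles; "joint_vel": joint speeds; "joint_torque": joint torques, N m; "eef_pos": TCP position; "tool_rot": TCP orientation; "contact_force": force on the tool from outside, world axes, zero at the start; "torque": the same for the moment, N m; "gripper_width": opening from 0.0 (shut) to 1.0 (fully open).
Only numpy, scipy, OpenCV 4.12 (cv2) and the standard library are available. Lean on these libraries where they do the work, as an engineer would, in place of code of your own. Each camera call takes 0.05 s, during which the arm holds its last target. There are 200 camera calls.

## Working session

There is one attempt and no reset: what is moved stays moved. The work goes in short steps, Python scripts to look and compute and a tool call to move; the robot and the scene stay as the last step left them, time stands still between calls to the robot, and variables do not carry over. Pictures are saved under pics/ and viewed, about 8 in all and at most 12, crops included, and the job is handed in when it is done.

Besides the shell and the picture viewer there is one more tool, called after "Request:" as name(argument=value, ...), one argument or row to a line, values as JSON. carry_out: Moves the arm, as the interface text tells. Its arguments: {"type":"object","properties":{"moves":{"type":"array"},"newtons":{"type":"number"}},"required":["moves"]}

```bash
mkdir -p pics; ls; python3 - <<'E'
from station import bot
import cv2,numpy as np
o=bot.get_obs();print({k:np.round(v,3).tolist() for k,v in o.items()})
for c in("scene","top","wrist"):
    print(c,bot.camera_info(c))
    cv2.imwrite(f"pics/{c}0.png",bot.read_camera(c)[:,:,::-1])
    for l in("pump","ballast_knob","index_mark","oil_cap","reagent_bottle","sample_jar","oil_can","spanner"):
        r=bot.silhouettes(l,c);print(l,[(round(x["score"],2),np.round(x["location"]).tolist(),int(x["region"].sum())) for x in r[:2]])
E
```

```text
pics
{'t': 0.0, 'q': [1.067, 0.478, 0.022, 1.556, -0.011, 1.109, -0.083], 'joint_vel': [0.001, -0.0, -0.0, -0.001, 0.0, -0.001, -0.0], 'joint_torque': [-0.0, -59.645, 1.608, -28.12, 0.012, 0.009, -0.0], 'eef_pos': [0.26, -0.622, 0.247], 'tool_rot': [-0.001, 0.98, 0.197, -0.0], 'contact_force': [0.507, -0.001, -0.035], 'torque': [0.01, -0.033, 0.012], 'gripper_width': 0.998}
scene {'vertical_fov': 43.54257775215029, 'cx': 315.78269177495577, 'cy': 196.63290493796094, 'position': array([ 1.1302846 , -0.3950216 ,  0.78703753]), 'attitude': array([0.81194118, 0.33189282, 0.19082523, 0.4406636 ])}
pump [(0.98, [362.0, 165.0], 22491), (0.4, [289.0, 146.0], 580)]
ballast_knob [(0.86, [287.0, 149.0], 616)]
index_mark [(0.75, [361.0, 169.0], 22483)]
oil_cap [(0.71, [335.0, 133.0], 208)]
reagent_bottle [(0.6, [276.0, 138.0], 224), (0.43, [289.0, 148.0], 604)]
sample_jar [(0.94, [220.0, 281.0], 2070)]
oil_can [(0.96, [346.0, 271.0], 3801)]
spanner [(0.89, [219.0, 211.0], 678), (0.53, [363.0, 164.0], 22474)]
top {'vertical_fov': 42.357574725794876, 'cx': 325.44546207295866, 'cy': 194.48103176056
[... 178 characters left out ...]
ast_knob [(0.66, [233.0, 211.0], 19502), (0.59, [327.0, 211.0], 554)]
index_mark [(0.6, [234.0, 214.0], 19470)]
oil_cap [(0.48, [279.0, 215.0], 248), (0.45, [373.0, 282.0], 752)]
reagent_bottle [(0.97, [311.0, 278.0], 724), (0.59, [335.0, 128.0], 1647)]
sample_jar [(0.64, [413.0, 183.0], 922)]
oil_can [(0.79, [333.0, 129.0], 1632)]
spanner [(0.93, [372.0, 281.0], 790)]
wrist {'vertical_fov': 62.39790510200606, 'cx': 315.5052944045306, 'cy': 196.45688779848547, 'position': array([ 0.32751259, -0.59378981,  0.37273039]), 'attitude': array([ 0.82320925, -0.12281237,  0.08175908, -0.54823271])}
pump []
ballast_knob []
index_mark []
oil_cap []
reagent_bottle []
sample_jar []
oil_can []
spanner []
```

```bash
python3 - <<'E'
import cv2,numpy as np
s=cv2.imread("pics/scene0.png");t=cv2.imread("pics/top0.png")
a=cv2.resize(s[80:380,140:540],(800,600))
cv2.imwrite("pics/sc.png",a)
cv2.imwrite("pics/tc.png",cv2.resize(t[80:330,110:443],(800,600)))
E
```

```text
(no output)
```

View pics/sc.png

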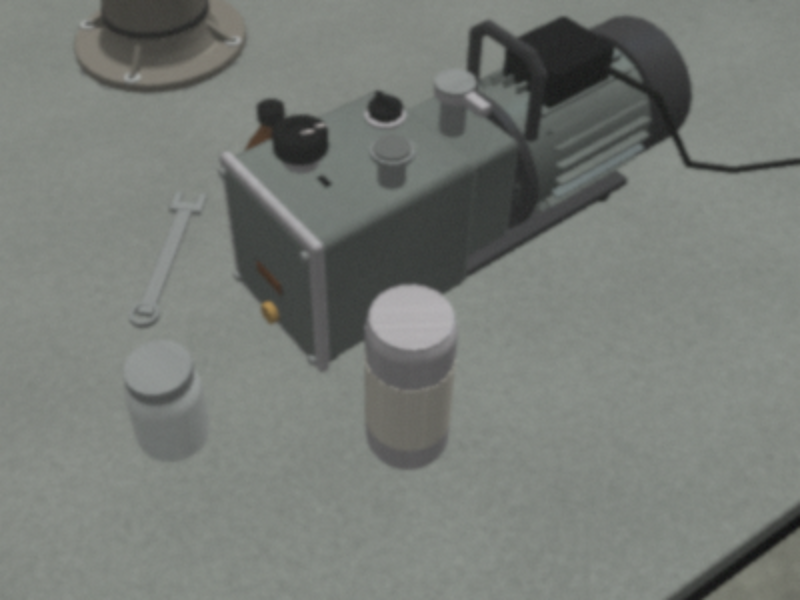

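View pics/tc.png

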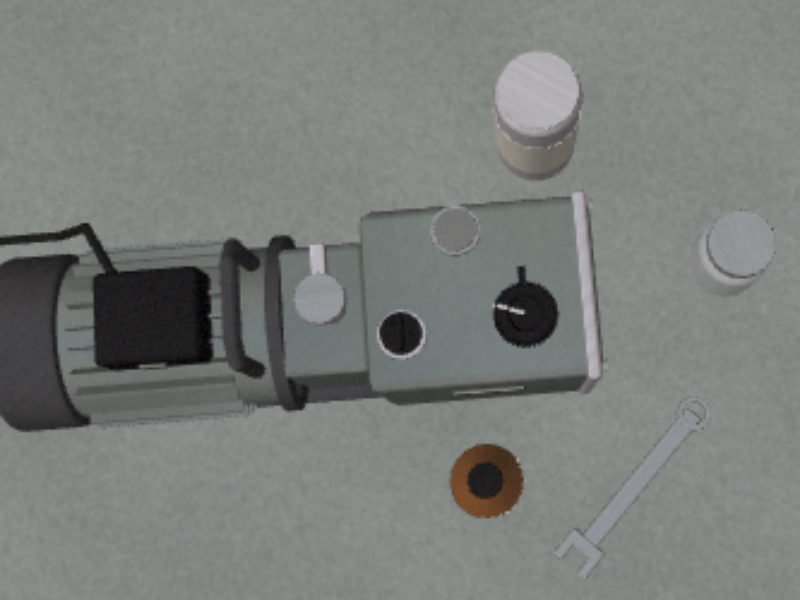

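```bash
cat > h.py <<'E'
import numpy as np,cv2
from scipy.spatial.transform import Rotation as R
from station import bot
def rot(q): return R.from_quat(np.r_[q[1:],q[0]])
def onplane(info,uv,z):
    f=200/np.tan(np.radians(info["vertical_fov"]/2))
    d=rot(info["attitude"]).apply([(uv[0]-info["cx"])/f,-(uv[1]-info["cy"])/f,-1.])
    p=info["position"];return p+d*(z-p[2])/d[2]
def proj(info,X):
    f=200/np.tan(np.radians(info["vertical_fov"]/2))
    c=rot(info["attitude"]).inv().apply(np.atleast_2d(X)-info["position"])
    return np.c_[info["cx"]-f*c[:,0]/c[:,2],info["cy"]+f*c[:,1]/c[:,2]]
E
python3 - <<'E'
from h import *
i=bot.camera_info("top");g=lambda u,v:(110+u*333/800,80+v*250/600)
for n,p,z in(("knob",(525,314),.2215),("rimline",(495,307),.2215),("mark",(521,273),.187),("cap",(401,333),.209),("flange",(456,230),.224),("cornFL",(577,194),.185),("cornBL",(365,215),.185),("bottle top",(486,480),.15),("can top",(540,93),.17),("jar",(742,244),.1)):
    print(n,onplane(i,g(*p),z).round(4))
j=bot.camera_info("scene")
print("knob scene",onplane(j,(140+302/2,80+133/2),.2215).round(4))
print(rot(bot.get_obs()["tool_rot"]).as_matrix().round(3)); w=bot.camera_info("wrist"); T=rot(bot.get_obs()["tool_rot"]).as_matrix()
print("wrist cam in tool",T.T@(w["position"]-bot.get_obs()["eef_pos"]),(T.T@rot(w["attitude"]).as_matrix()).round(3))
E
```

```text
knob [ 0.5135 -0.0692  0.2215]
rimline [ 0.5195 -0.046   0.2215]
mark [ 0.5519 -0.0672  0.187 ]
cap [0.5023 0.0284 0.209 ]
flange [ 0.5809 -0.0166  0.224 ]
cornFL [ 0.6171 -0.1147  0.185 ]
cornBL [0.6033 0.0593 0.185 ]
bottle top [ 0.3871 -0.035   0.15  ]
can top [ 0.709  -0.0869  0.17  ]
jar [ 0.5887 -0.2642  0.1   ]
knob scene [ 0.5177 -0.0671  0.2215]
[[ 0.923  0.386  0.   ]
 [ 0.386 -0.923 -0.   ]
 [-0.     0.    -1.   ]]
wrist cam in tool [ 0.07326691 -0.00087147 -0.12440056] [[-0.     0.956  0.292]
 [ 1.    -0.     0.   ]
 [ 0.     0.292 -0.956]]
```

Request:
carry_out(
  moves=[
    [[0,0,0],[0,0,-5],0],
    [[0,0,8],[4.5,-3.5,-8.3],0],
    [[0,0,16],[9,-7,-8.3],0],
    [[0,0,22.7],[13.5,-11,-8.3],0],
    [[0,0,22.7],[18,-14.5,-8.3],0],
  ],
  newtons=30,
)

```text
t: 1.98
eef_pos: [0.3712, -0.4177, 0.3317]
tool_rot: [0.0, 1.0, -0.001, 0.0]
contact_force: [1.0, -0.8, 0.8]
gripper_width: -0.002
```

Request:
carry_out(
  moves=[
    [[0,0,0],[2.8,-5.3,0],0],
    [[0,0,0],[5.7,-10.7,0],0],
    [[0,0,0],[8.6,-16,0],0],
    [[0,0,0],[11.5,-21.4,0],0],
    [[0,0,0],[14.4,-26.8,0],0],
  ],
)

```text
t: 2.6
eef_pos: [0.5152, -0.15, 0.3317]
tool_rot: [0.0, 1.0, -0.0, 0.0]
contact_force: [1.0, -1.1, 0.5]
gripper_width: -0.002
```

```bash
python3 - <<'E'
from h import *
o=bot.get_obs();print(o["eef_pos"],o["contact_force"])
w=bot.camera_info("wrist");im=bot.read_camera("wrist")
for X in([.5145,-.069,.2215],):print(proj(w,X))
for l in("ballast_knob","oil_cap"):
  for r in bot.silhouettes(l,"wrist")[:2]:
    e=cv2.fitEllipse(max(cv2.findContours(r["region"].astype(np.uint8),0,1)[0],key=len));print(l,r["score"],r["location"],e)
t=bot.silhouettes("ballast_knob","top")
cv2.imwrite("pics/w1.png",im[:,:,::-1])
E
```

```text
[ 0.51522723 -0.15001447  0.3316927 ] [ 0.97977938 -1.14799045  0.51050508]
[[207.12619671 199.44744821]]
ballast_knob 0.64 [207.9, 197.6] ((208.41903686523438, 196.62716674804688), (65.73336791992188, 69.4874496459961), 91.15084838867188)
oil_cap 0.82 [95.4, 201.7] ((96.96229553222656, 204.22311401367188), (39.98828887939453, 46.388362884521484), 99.0234146118164)
```

View pics/w1.png

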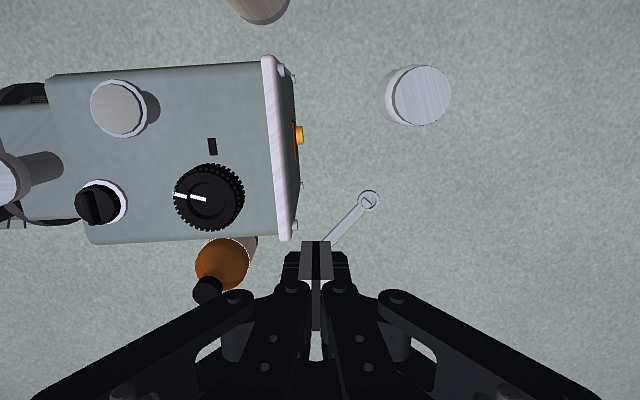

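```bash
python3 - <<'E'
from h import *
w=bot.camera_info("wrist");f=lambda u,v,z:onplane(w,(u,v),z)
k=f(208,197,.2215)
for n,p in(("k",k),("inner",f(207,199,.2215)),("rim",f(174,195.5,.2215)),("mark",f(212.5,146,.187)),("cap",f(98,204,.209)),("fl",f(118,107,.224))):
  d=p-k;print(n,p.round(4),np.degrees(np.arctan2(d[1],d[0])).round(1),np.hypot(*d[:2]).round(4))
for n,u in(("finger L",(299,243)),("finger R",(333,243)),("L2",(283,270)),("R2",(350,270))):print(n,f(*u,.315)-[.5152,-.15,0])
E
```

```text
k [ 0.5158 -0.0705  0.2215] 0.0 0.0
inner [ 0.5143 -0.0696  0.2215] 150.3 0.0018
rim [ 0.5169 -0.0454  0.2215] 87.5 0.0251
mark [ 0.5486 -0.0665  0.187 ] 7.0 0.033
cap [0.506  0.0208 0.209 ] 96.1 0.0918
fl [ 0.5802 -0.0163  0.224 ] 40.1 0.0842
finger L [0.00710976 0.00746404 0.315     ]
finger R [ 0.00714987 -0.00836277  0.315     ]
L2 [-0.00700856  0.01527975  0.315     ]
R2 [-0.00692802 -0.01674328  0.315     ]
```

Request:
carry_out(
  moves=[
    [[0,0,0],[0,-3.2,4],0],
    [[0,0,0],[0,-3.2,8],0],
    [[0,0,0],[0,-3.2,11],0],
    [[0,0,0],[0,-3.8,11],0],
    [[0,0,0],[0,-3.8,11],0],
  ],
)

```text
t: 3.42
eef_pos: [0.5151, -0.1141, 0.2226]
tool_rot: [0.0, 1.0, -0.001, 0.001]
contact_force: [0.5, -0.8, 0.8]
gripper_width: 0.005
```

Request:
carry_out(
  moves=[
    [[0,0,0],[0,-0.2,0],0],
    [[0,0,0],[0,-0.2,0],0],
  ],
)

```text
t: 3.68
eef_pos: [0.5151, -0.1118, 0.2224]
tool_rot: [0.0, 1.0, -0.0, 0.001]
contact_force: [0.3, 0.7, -0.1]
gripper_width: 0.003
```

Request:
carry_out(
  moves=[
    [[0,0,0],[0,-0.2,0],0],
    [[0,0,0],[0,-0.2,0],0],
  ],
)

```text
t: 3.92
eef_pos: [0.5146, -0.1095, 0.2215]
tool_rot: [0.0, 1.0, -0.0, 0.0]
contact_force: [-0.9, 0.2, 0.5]
gripper_width: -0.002
```

Request:
carry_out(
  moves=[
    [[0,0,0],[0,-0.15,0],0],
    [[0,0,0],[0,-0.15,0],0],
  ],
)

```text
t: 4.18
eef_pos: [0.5146, -0.108, 0.2213]
tool_rot: [-0.0, 1.0, -0.0, -0.0]
contact_force: [-0.1, -0.2, -0.4]
gripper_width: 0.006
```

Request:
carry_out(
  moves=[
    [[0,0,0],[0,-0.15,0],0],
    [[0,0,0],[0,-0.15,0],0],
  ],
)

```text
t: 4.42
eef_pos: [0.5146, -0.1065, 0.2213]
tool_rot: [-0.0, 1.0, -0.0, -0.0]
contact_force: [-0.9, 0.1, -0.8]
gripper_width: -0.001
```

Request:
carry_out(
  moves=[
    [[0,0,0],[0,-0.1,0],0],
    [[0,0,0],[0,-0.1,0],0],
  ],
)

```text
t: 4.68
eef_pos: [0.5146, -0.1059, 0.2213]
tool_rot: [0.0, 1.0, -0.0, 0.0]
contact_force: [-0.7, -0.9, -0.1]
gripper_width: -0.002
```

Request:
carry_out(
  moves=[
    [[0,0,0],[0,-0.1,0],0],
    [[0,0,0],[0,-0.1,0],0],
  ],
)

```text
t: 4.92
eef_pos: [0.5146, -0.1057, 0.2214]
tool_rot: [0.001, 1.0, -0.001, 0.0]
contact_force: [0.4, -4.2, -0.3]
gripper_width: -0.002
```

```bash
cat > path.py <<'E'
import numpy as np
def path(C=(.515,-.0695),a=.011,r=.0228,start=-90,quarters=5):
    P=[];n=0
    for k in range(quarters):
        th=np.radians(start+90*k);rad=np.array([np.cos(th),np.sin(th)]);tan=np.array([-rad[1],rad[0]])
        for s in((0,.5,1) if k==0 else(-.33,.33,1)):P.append(rad*(r+a)+tan*a*s)
        for d in(22.5,45,67.5,90):
            b=th+np.radians(d);P.append(rad*a+tan*a+r*np.array([np.cos(b),np.sin(b)]))
    return np.array(P)+C
def rows(P,cur,n=5):
    for i in range(0,len(P),n):
        c=P[i:i+n];d=(c-cur)*100;print(i//n,[[round(x,2),round(-y,2)] for x,y in d],"end",c[-1].round(4));cur=c[-1]
E
python3 -c "
from path import *
rows(path(),np.array([.5146,-.1045]))"
```

```text
0 [[np.float64(0.04), np.float64(-0.12)], [np.float64(0.59), np.float64(-0.12)], [np.float64(1.14), np.float64(-0.12)], [np.float64(2.01), np.float64(-0.29)], [np.float64(2.75), np.float64(-0.79)]] end [ 0.5421 -0.0966]
1 [[np.float64(0.49), np.float64(-0.74)], [np.float64(0.67), np.float64(-1.61)], [np.float64(0.67), np.float64(-2.35)], [np.float64(0.67), np.float64(-3.08)], [np.float64(0.67), np.float64(-3.81)]] end [ 0.5488 -0.0585]
2 [[np.float64(-0.17), np.float64(-0.87)], [np.float64(-0.67), np.float64(-1.61)], [np.float64(-1.41), np.float64(-2.11)], [np.float64(-2.28), np.float64(-2.28)], [np.float64(-3.02), np.float64(-2.28)]] end [ 0.5186 -0.0357]
3 [[np.float64(-0.73), np.float64(-0.0)], [np.float64(-1.46), np.float64(-0.0)], [np.float64(-2.34), np.float64(0.17)], [np.float64(-3.08), np.float64(0.67)], [np.float64(-3.57), np.float64(1.41)]] end [ 0.4829 -0.0498]
4 [[np.float64(-0.17), np.float64(0.87)], [np.float64(-0.17), np.float64(1.61)], [np.float64(-0.17), np.float64(2.34)], [np.float64(-0.17), np.float64(3.07)], [np.float64(0.0), np.float64(3.95)]] end [ 0.4829 -0.0892]
5 [[np.float64(0.49), np.float64(0.74)], [np.float64(1.23), np.float64(1.23)], [np.float64(2.11), np.float64(1.41)], [np.float64(2.84), np.float64(1.41)], [np.float64(3.57), np.float64(1.41)]] end [ 0.5186 -0.1033]
6 [[np.float64(0.74), np.float64(-0.0)], [np.float64(1.61), np.float64(-0.17)], [np.float64(2.35), np.float64(-0.67)], [np.float64(2.84), np.float64(-1.41)], [np.float64(3.02), np.float64(-2.28)]] end [ 0.5488 -0.0805]
```

Request:
carry_out(
  moves=[
    [[0,0,0],[0.04,-0.12,0],0],
    [[0,0,0],[0.59,-0.12,0],0],
    [[0,0,0],[1.14,-0.12,0],0],
    [[0,0,0],[2.0,-0.3,0],0],
    [[0,0,0],[2.75,-0.8,0],0],
  ],
)

```text
t: 5.55
eef_pos: [0.5426, -0.0956, 0.2213]
tool_rot: [-0.001, 1.0, -0.0, 0.0]
contact_force: [0.8, 0.5, 0.1]
gripper_width: 0.001
```

```bash
python3 - <<'E'
from h import *
w=bot.camera_info("wrist");im=bot.read_camera("wrist");u=proj(w,[.515,-.0695,.2215])[0];print(u,bot.get_obs()["eef_pos"],bot.get_obs()["contact_force"])
s=bot.read_camera("scene")
a=cv2.resize(im,(640,400));b=cv2.resize(s[120:180,240:340],(640,384),interpolation=cv2.INTER_CUBIC)
cv2.imwrite("pics/w2.png",cv2.resize(np.vstack([a,b]),(480,588))[:,:,::-1])
E
```

```text
[257.98328222 330.21110078] [ 0.54359268 -0.0943725   0.22133409] [1.34544741 0.46486396 1.09137633]
```

View pics/w2.png

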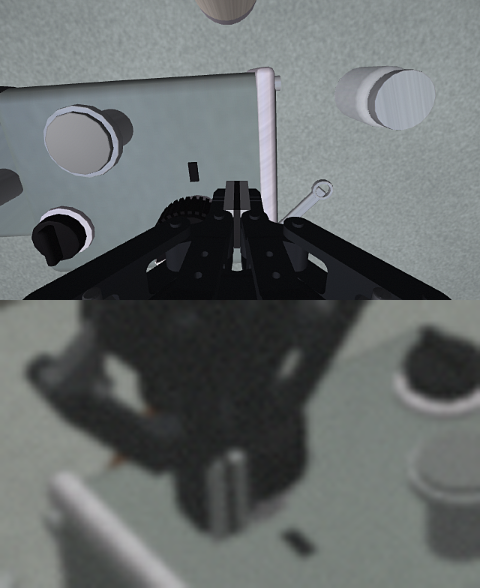

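Request:
carry_out(
  moves=[
    [[0,0,0],[-0.08,-0.07,0],0],
    [[0,0,0],[-0.08,-0.07,0],0],
    [[0,0,0],[-0.08,-0.07,0],0],
  ],
)

```text
t: 6.02
eef_pos: [0.5411, -0.0961, 0.2214]
tool_rot: [0.0, 1.0, -0.0, -0.0]
contact_force: [1.2, -0.2, -0.1]
gripper_width: 0.003
```

Request:
carry_out(
  moves=[
    [[0,0,0],[-0.08,-0.07,0],0],
    [[0,0,0],[-0.08,-0.07,0],0],
    [[0,0,0],[-0.08,-0.07,0],0],
  ],
)

```text
t: 6.4
eef_pos: [0.5408, -0.0957, 0.2215]
tool_rot: [0.0, 1.0, -0.0, 0.0]
contact_force: [2.4, -2.3, 0.4]
gripper_width: -0.005
```

Request:
carry_out(
  moves=[
    [[0,0,0],[-0.08,-0.07,0],0],
    [[0,0,0],[-0.08,-0.07,0],0],
    [[0,0,0],[-0.08,-0.07,0],0],
  ],
)

```text
t: 6.78
eef_pos: [0.5406, -0.0955, 0.2216]
tool_rot: [0.001, 1.0, -0.001, 0.001]
contact_force: [4.7, -2.9, -1.1]
gripper_width: -0.005
```

Request:
carry_out(
  moves=[
    [[0,0,0],[0.54,-0.71,0],0],
    [[0,0,0],[0.88,-1.53,0],0],
    [[0,0,0],[1.0,-2.41,0],0],
    [[0,0,0],[0.88,-3.29,0],0],
    [[0,0,0],[0.54,-4.12,0],0],
  ],
)

```text
t: 7.4
eef_pos: [0.5475, -0.0513, 0.2221]
tool_rot: [-0.001, 1.0, 0.001, 0.003]
contact_force: [9.1, 2.0, -2.6]
gripper_width: 0.001
```

```bash
python3 - <<'E'
from h import *
im=bot.read_camera("wrist");w=bot.camera_info("wrist");print(proj(w,[.515,-.0695,.2215])[0],bot.get_obs()["eef_pos"],bot.get_obs()["contact_force"])
cv2.imwrite("pics/w3.png",im[:,:,::-1])
E
```

```text
[360.25347905 337.07308092] [ 0.54665617 -0.04946464  0.2219481 ] [ 7.4942832   4.13309992 -1.95934999]
```

View pics/w3.png

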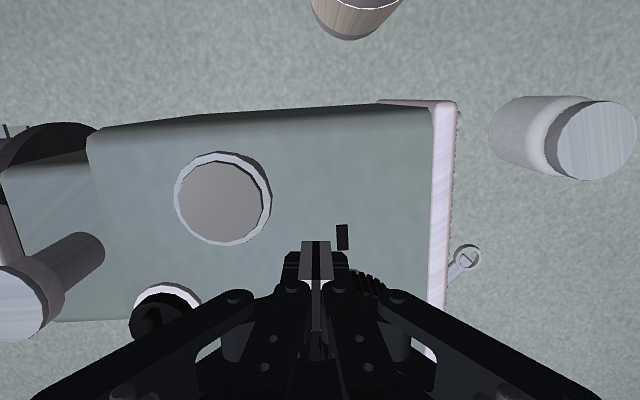

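Request:
carry_out(
  moves=[
    [[0,0,0],[-0.54,-0.71,0],0],
    [[0,0,0],[-1.25,-1.25,0],0],
    [[0,0,0],[-2.07,-1.59,0],0],
    [[0,0,0],[-2.95,-1.7,0],0],
    [[0,0,0],[-3.84,-1.59,0],0],
  ],
)

```text
t: 8.07
eef_pos: [0.5069, -0.0299, 0.2221]
tool_rot: [-0.004, 1.0, 0.003, 0.001]
contact_force: [0.7, 15.2, 3.9]
gripper_width: -0.004
```

```bash
python3 - <<'E'
from h import *
im=bot.read_camera("wrist");w=bot.camera_info("wrist");o=bot.get_obs();print(proj(w,[.515,-.0695,.2215])[0],o["eef_pos"],o["contact_force"])
cv2.imwrite("pics/w4.png",im[:,:,::-1])
E
```

```text
[410.94516294 255.28423454] [ 0.50544119 -0.03010648  0.22196895] [-2.79514316 15.93373663  7.14401158]
```

View pics/w4.png

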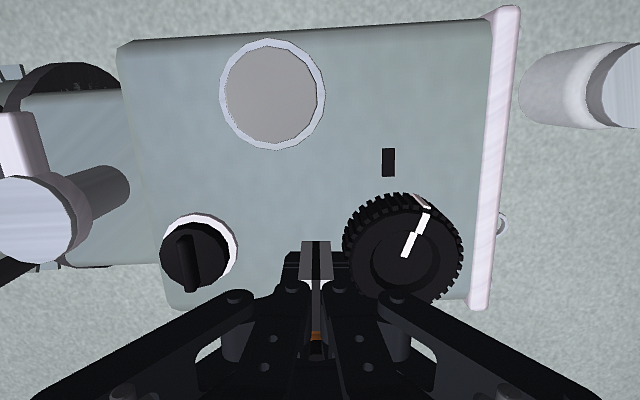

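Request:
carry_out(
  moves=[
    [[0,0,0],[-0.97,0.06,0],0],
    [[0,0,0],[-1.69,0.62,0],0],
    [[0,0,0],[-2.25,1.34,0],0],
    [[0,0,0],[-2.6,2.18,0],0],
    [[0,0,0],[-2.72,3.09,0],0],
  ],
)

```text
t: 8.75
eef_pos: [0.4784, -0.0684, 0.2209]
tool_rot: [-0.0, 1.0, 0.0, -0.001]
contact_force: [-0.4, 0.7, -0.1]
gripper_width: -0.001
```

```bash
python3 - <<'E'
from h import *
im=bot.read_camera("wrist");w=bot.camera_info("wrist");o=bot.get_obs();print(proj(w,[.514,-.0675,.2225])[0],o["eef_pos"],o["contact_force"])
cv2.imwrite("pics/w5.png",im[:,:,::-1])
E
```

```text
[309.48722553 196.5224458 ] [ 0.47843324 -0.07012024  0.22087133] [-3.06042661 -0.36236766  0.86102011]
```

View pics/w5.png

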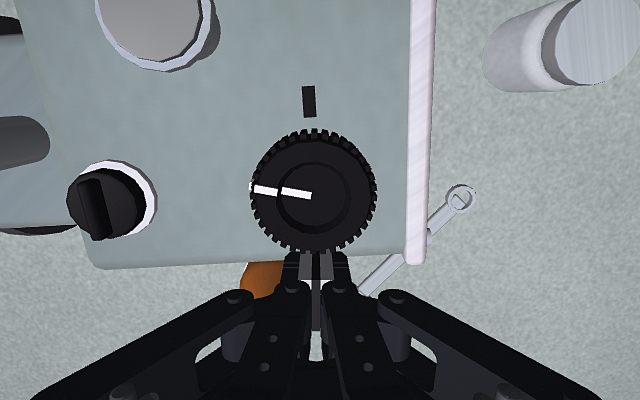

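Request:
carry_out(
  moves=[
    [[0,0,0],[0.37,0.94,0],0],
    [[0,0,0],[0.71,1.78,0],0],
    [[0,0,0],[1.26,2.49,0],0],
    [[0,0,0],[1.98,3.04,0],0],
    [[0,0,0],[2.81,3.38,0],0],
  ],
)

```text
t: 9.43
eef_pos: [0.5067, -0.1058, 0.221]
tool_rot: [0.002, 1.0, -0.002, -0.001]
contact_force: [-1.4, -2.7, 0.0]
gripper_width: -0.001
```

```bash
python3 - <<'E'
from h import *
im=bot.read_camera("wrist");w=bot.camera_info("wrist");o=bot.get_obs();print(proj(w,[.516,-.068,.2235])[0],o["eef_pos"],o["contact_force"])
cv2.imwrite("pics/w6.png",im[:,:,::-1])
E
```

```text
[224.94835075 262.03721733] [ 0.5082278  -0.10554233  0.22113383] [ 0.17197607 -8.09834706 -0.58708332]
```

View pics/w6.png

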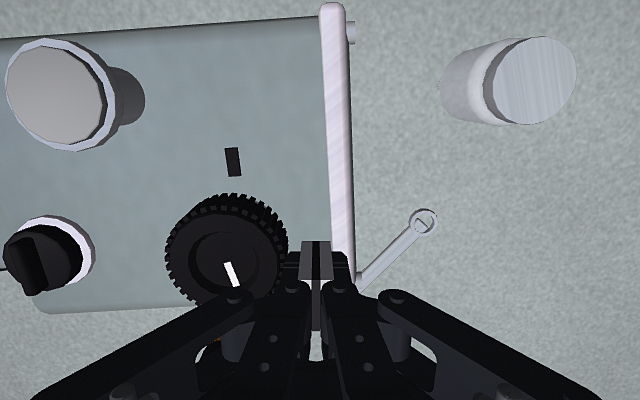

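Request:
carry_out(
  moves=[
    [[0,0,0],[0.89,0.12,0],0],
    [[0,0,0],[1.79,0,0],0],
    [[0,0,0],[2.62,-0.34,0],0],
    [[0,0,0],[3.33,-0.89,0],0],
    [[0,0,0],[3.88,-1.6,0],0],
  ],
)

```text
t: 10.1
eef_pos: [0.5471, -0.0858, 0.2213]
tool_rot: [-0.0, 1.0, -0.0, 0.0]
contact_force: [0.6, -2.6, -0.1]
gripper_width: 0.001
```

```bash
python3 - <<'E'
from h import *
im=bot.read_camera("wrist");w=bot.camera_info("wrist");o=bot.get_obs();print(proj(w,[.516,-.068,.2235])[0],o["eef_pos"],o["contact_force"])
cv2.imwrite("pics/w7.png",im[:,:,::-1])
E
```

```text
[279.79972868 340.82123665] [ 0.54771627 -0.08425053  0.22136084] [ 3.6309669  -0.74211631 -0.27479085]
```

Request:
carry_out(
  moves=[
    [[0,0,0],[1.2,1.0,0],0],
    [[0,0,0],[1.2,4.0,-3],0],
    [[0,0,0],[-1.0,6.5,-7],0],
    [[0,0,0],[-3.3,6.5,-10.9],0],
    [[0,0,0],[-3.3,6.5,-10.9],0],
  ],
)

```text
t: 10.78
eef_pos: [0.514, -0.1526, 0.3339]
tool_rot: [0.001, 1.0, -0.001, 0.003]
contact_force: [0.3, -0.2, -1.2]
gripper_width: -0.002
```

```bash
python3 - <<'E'
from h import *
im=bot.read_camera("wrist");w=bot.camera_info("wrist");o=bot.get_obs();u=proj(w,[.516,-.068,.2245])[0];print(u,o["eef_pos"],o["contact_force"])
r=bot.silhouettes("ballast_knob","wrist")[0]
m=(r["region"]&(im.min(2)>150)).astype(np.uint8);ys,xs=np.nonzero(m)
i=np.argmax(np.hypot(xs-u[0],ys-u[1]));j=np.argmin(np.hypot(xs-u[0],ys-u[1]))
P=[onplane(w,(xs[k],ys[k]),.2245) for k in(j,i)];d=P[1]-P[0];print(P,len(xs),np.degrees(np.arctan2(d[1],d[0])))
x,y=map(int,u);cv2.imwrite("pics/w8.png",cv2.resize(im[max(0,y-100):y+100,max(0,x-130):x+130],None,fx=2.5,fy=2.5)[:,:,::-1])
E
```

```text
[201.52106098 197.2516136 ] [ 0.51387658 -0.15192258  0.33185817] [-0.13775248  0.42344297 -0.77418242]
[array([ 0.51618992, -0.06983811,  0.2245    ]), array([ 0.5214796 , -0.09661078,  0.2245    ])] 112 -78.82358322721677
```

View pics/w8.png

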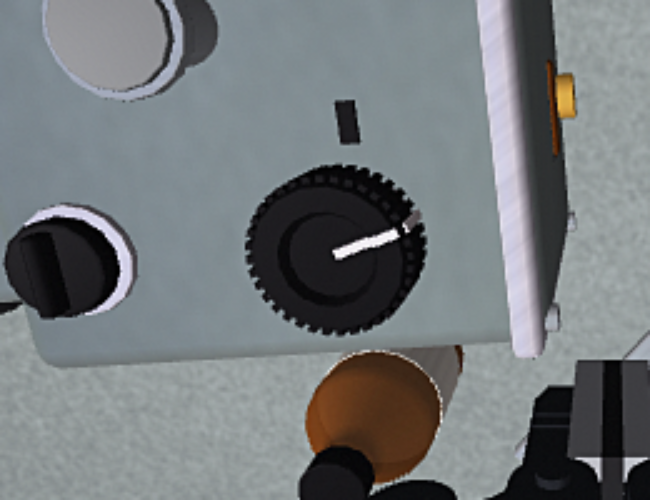

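Request:
carry_out(
  moves=[
    [[0,0,0],[3.4,-4.5,0],0],
    [[0,0,0],[3.4,-4.5,6],0],
    [[0,0,0],[3.4,-4.5,10.9],0],
    [[0,0,0],[3.4,-4.5,10.9],0],
    [[0,0,0],[3.4,-4.5,10.9],0],
  ],
)

```text
t: 11.5
eef_pos: [0.5483, -0.1061, 0.2223]
tool_rot: [-0.0, 1.0, -0.0, 0.0]
contact_force: [0.8, -0.5, 0.9]
gripper_width: 0.005
```

Request:
carry_out(
  moves=[
    [[0,0,0],[-0.5,-0.6,0],0],
    [[0,0,0],[-0.93,-1.11,0],0],
    [[0,0,0],[-0.93,-1.11,0],0],
    [[0,0,0],[-0.93,-1.11,0],0],
  ],
)

```text
t: 12.0
eef_pos: [0.5402, -0.0961, 0.2234]
tool_rot: [0.001, 1.0, -0.001, 0.003]
contact_force: [5.3, -3.5, -0.1]
gripper_width: 0.001
```

Request:
carry_out(
  moves=[
    [[0,0,0],[0.46,-0.62,0],0],
    [[0,0,0],[0.85,-1.26,0],0],
    [[0,0,0],[1.09,-1.97,0],0],
    [[0,0,0],[1.17,-2.72,0],0],
  ],
)

```text
t: 12.5
eef_pos: [0.5501, -0.067, 0.2217]
tool_rot: [-0.0, 1.0, 0.0, 0.0]
contact_force: [2.4, -0.9, 1.1]
gripper_width: 0.002
```

Request:
carry_out(
  moves=[
    [[0,0,0],[1.0,0.3,0],0],
    [[0,0,0],[1.2,0.8,-4],0],
    [[0,0,0],[0,4,-8],0],
    [[0,0,0],[-3.5,8.2,-10.9],0],
    [[0,0,0],[-3.5,8.2,-10.9],0],
  ],
)

```text
t: 13.12
eef_pos: [0.5133, -0.1543, 0.3323]
tool_rot: [0.001, 1.0, -0.004, 0.001]
contact_force: [0.9, 0.4, -1.0]
gripper_width: -0.002
```

```bash
python3 - <<'E'
from h import *
im=bot.read_camera("wrist");w=bot.camera_info("wrist");o=bot.get_obs();u=proj(w,[.516,-.068,.2245])[0];print(u,o["eef_pos"],o["contact_force"])
x,y=map(int,u);y=max(y,100);print(x-130,y-100);cv2.imwrite("pics/w9.png",cv2.resize(im[y-100:y+100,x-130:x+130],None,fx=2.5,fy=2.5)[:,:,::-1])
E
```

```text
[201.46954599 197.70081525] [ 0.51396257 -0.15168911  0.33090813] [-0.52603455  0.19809954  0.2133163 ]
71 97
```

View pics/w9.png

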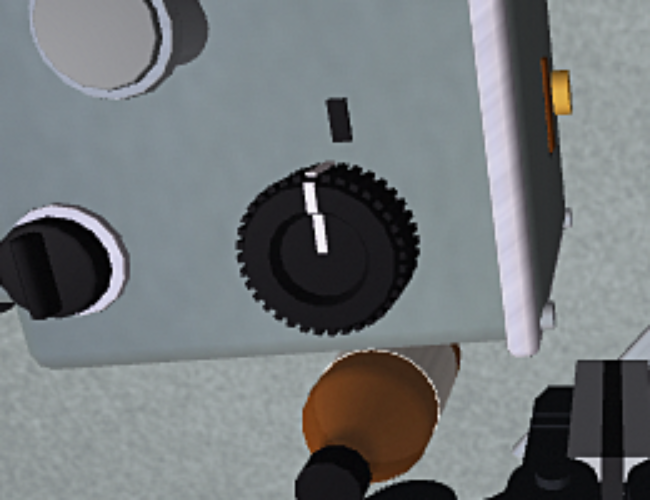

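```bash
python3 - <<'E'
from h import *
w=bot.camera_info("wrist");f=lambda x,y,z:onplane(w,(71+x/2.5,97+y/2.5),z)
A=lambda a,b:np.degrees(np.arctan2(*(b-a)[1::-1])).round(1)
k=f(328,253,.2245);print("line",A(f(322,252,.2245),f(309,177,.2245)),"mark dir",A(k,f(340,120,.187)),"cap dir-92.9",A(k,f(68,262,.209))-92.9)
i=bot.camera_info("top");im=bot.read_camera("top")
for l,z in(("reagent_bottle",0),("sample_jar",0),("oil_can",0),("spanner",0)):print(l,bot.silhouettes(l,"top")[0]["location"])
print(bot.get_obs()["contact_force"]);bot.hand_in()
E
```

```text
line 3.4 mark dir 8.3 cap dir-92.9 1.8999999999999915
reagent_bottle [310.5, 279.0]
sample_jar [232.8, 207.4]
oil_can [333.6, 128.5]
spanner [353.7, 304.7]
[-0.14779361  0.0759013   0.14226202]
the job is handed in; nothing more can be done
```

The knob is two full turns open by the last picture, and I handed the job in at about 13 s. I loosened it by pushing the closed fingertips round its rim anticlockwise, with no pinching. At the ends of the moves the sideways push on the rim was mostly 3–9 N and once about 16 N.

**Knob position:** I estimated the start at about 1.3–1.4 rad. The line's direction in the world frame, followed in pictures, went 84° → 335° → 445° → 564° → 651° → 723°. The last picture put the line at 3.4°. The pump's own +x direction came out at 8.3° from the mark and 1.9° from the oil cap. So the line sits within about 5° of the mark, inside the allowed 31°.

**At hand-in:** The gripper was raised clear, with contact force near zero. The oil cap looked unturned and was never approached.

**Things around the pump:**
- **Bottle and can:** the final top-camera check found them within a pixel of where they started.
- **Jar:** the network gave a position on the pump, which I take to be a false detection. The jar showed standing in the close-up wrist pictures during the turning.
- **Spanner:** the network's position moved by about 30 pixels, probably because the arm partly hid it. The arm never went down near the jar or the spanner, but I did not confirm either one with a second picture.

**What didn't go as planned:** The first stroke assumed a square fingertip and lost contact partway round. I switched to a circular path, and some slip on the last full stroke needed one short extra stroke. I didn't measure the knob's 3 mm rise, so the turn count rests on the line's movement alone.

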